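Slide the chopping board home on the prep stand and lock it

TASK

With a fingertip, push the chopping board along the rails of the wooden prep stand until you feel it drop into its locating notches and it lies level there. Then, with the fingertip again, push the red turn-button round until it lies across the board's edge, against its stop, so that the board is locked. Nothing is picked up: the board stays flat on its rails, and everything else on the table is left where it stands.

Things in the scene. Friction and masses are not known exactly. Their poses are not given: they have to be found in the camera images.
- stand: Fixed beech prep stand, 290 x 500 mm. Origin on the table, between the rails; y along the rails, the way the board must slide; z up. Rails at x = +-77 mm, tops 60 mm high, y -220 to +175 mm, each with notches 25 mm long, 8 mm deep at y = -20 and +140 (red marks beside). Guides outside them (x +-92 to +-104, 70 mm high) leave the board 2 mm side play. Low tray between. Deck, 60 mm high, y 175 to 270.
- board: Loose wooden board, x 180 by y 200 mm, 0.45 kg, axes as the stand. Origin: underside centre of its 2 cross cleats (y = +-80, 20 wide, 12 tall): 60 mm above the table on the rails, 52 when home. Slab 12 to 26 mm above origin; dark push bar on it along the trailing end, y -100 to -86, up to 46. End face y = -100 is flat and upright, 12 to 46 above origin. Starts 50 to 130 mm short of home; slides at 2 to 8 N.
- board_home (a point): Where the board's origin lies when home: stand x 0, y +60 mm, 52 mm above the table. Both cleats then drop 8 mm into the notches (2.5 mm play either way along y); the notch walls stop the board and the push force rises. Nothing else stops it: pushed past, it would have to be pushed back.
- turn_button (a joint): Angle of the red turn-button about its upright pivot, rad, growing counter-clockwise seen from above. 0: swung outwards, 0.5 rad beyond pointing to the stand's -y, towards -x. 2.07: at its stop, pointing to the stand's +x across the board's edge. Starts 0 to 0.7, off the board; stays where left (friction about 1 N at the peg). It cannot close over a board that has not dropped.
- button_pivot (a point): Pivot of the turn-button on a post beside the -x guide: stand x -122, y +60 mm, 86 mm above the table (mid-height of the red paddle). Paddle 18 mm wide, 81 to 91 mm above the table, reaching 55 mm from the pivot; it passes 3 mm over the top of the home board.
- button_peg (a point): Middle of the exposed dark upright peg on the red paddle, 45 mm from the pivot: 14 mm in diameter, from the paddle's top (91 mm above the table) to 122 mm; this point is at 108 mm. From the pivot to the peg is the paddle's direction. Push it round from its clockwise side.
- jar: Bystander: small jar with a green lid, 52 mm in diameter, 85 mm tall, standing on the stand's deck ahead of the board. Origin under its centre.
- shaker: Bystander: white salt shaker, 44 mm in diameter, 85 mm tall, on the table beside the stand's +x side. Origin under its centre.
- mug: Bystander: blue mug, 78 mm in diameter, 90 mm tall, on the table outside the stand's -x side, ahead of the turn-button. Origin under its centre.
- bowl: Bystander: white bowl, 110 mm across, 50 mm tall, at the robot's left. Origin under its centre.
- oil: Bystander: amber bottle with black cap, 62 mm in diameter, 210 mm tall, at the robot's left. Origin under its centre.
- vinegar: Bystander: green bottle with red cap, 62 mm in diameter, 200 mm tall, at the robot's left. Origin under its centre.
- spoon: Bystander: spoon lying flat on the table at the robot's right, 190 mm long, its own x axis from handle to bowl. Origin: on the underside, at its middle.

How it is judged:
By the outcome, as a careful person would: the job done as asked, in the order asked, and still so for the second after the job is handed in, with the robot touching nothing.
It also fails if it takes over 58 s, if anything falls off the work surface, if the arm or the gripper's body presses on something with over 40 N, if the wrist force passes 120 N, or if a joint passes its speed limit or range.

ROBOT

A 6-joint arm with a two-finger parallel gripper is mounted at the origin on the work surface. World frame = base frame: x ahead of the robot, y to its left, z up, the work surface at z = 0. Lengths are in m, angles in degrees, forces in N, time in s.
With the tool pointing down it reaches from about 0.375 to 0.75 m from the base axis. Payload 9 kg.
Tool frame: the origin (TCP) lies where the fingers leave the gripper's body, on its centre line; the fingertips stand 73 mm ahead of it and the grasp point (between the pads) lies 54 mm ahead of it (robot.tip_reach is the distance from the TCP to the fingertips, in m); z points along the fingers, y is the direction in which the jaws open and shut (so a half turn about z gives the same grasp; the last joint's range is limited). The gripper opens to 85 mm and grips with 20 to 120 N. Pads are 22 mm wide; open, the fingers measure 114 mm over their backs; the gripper's body (76 mm by 85 mm) begins 54 mm behind the grasp point. The pads swing forward as they close: fully open they stand 13 mm farther back than shut.
Start: joints at [-76.415, 5.964, 5.575, 89.605, 0, 77.527], TCP at [0.264, -0.539, 0.304] pointing down, gripper open.
Joint ranges: [-171.21, 171.21], [-48.23, 106.86], [-62.78, 66.21], [-105.2, 120.99], [-86.42, 89.51], [-180, 180]. Speed limits (degrees/s): [127.2, 127.2, 147.25, 180, 180, 180].

INTERFACE

Orientations are given as [roll, pitch, yaw] about the fixed x, y, z axes, in that order (R = Rz(yaw) Ry(pitch) Rx(roll)).
In Python, from plant import robot gives the robot as it stands. Calls block until the motion is done:
- robot.move_pose(position, orientation): joint-space move of the TCP to a pose.
- robot.line_to(position, vel=0.15, rotation=None, guard=None): straight line of the TCP; rotation=None keeps the orientation; vel is the mean speed in m/s. With guard (N) it stops when the force on the tool has changed by that much, and returns True; else False.
- robot.goto_joints(angles): joint-space move.
- robot.set_gripper(opening): finger opening in m; the grip force is fixed at half the most; returns when the fingers have stopped.
- robot.pause(seconds).
- robot.ik(position, orientation): joint angles nearest the present ones, or None.
- robot.observe(): the state.
- robot.grab_frame(name): name is "scene" or "top" or "wrist"; returns the picture (480x640x3 uint8, blue, green, red); there is no depth.
- robot.get_calibration(name): a dict with "vertical_fov" (degrees; the focal length in pixels is half the picture's height over the tangent of half this angle, whatever the lens; pixels are square), "cx", "cy" (the principal point, pixels), "rvec" (rotation vector, rad) and "tvec" (3), from world to camera coordinates, as OpenCV has them. Camera axes: x right, y down, z forward; pixel columns grow to the right and rows downward; lengths in m; the calibration is good to about 2 mm. A picture is of the moment at which its call begins: read the wrist's pose just before it. get_calibration takes no time and is no camera call; for the wrist camera it gives the pose at the moment of the call.
A pose or a line that the arm cannot do raises robot.IKError and nothing moves.
- robot.job_done(): hands the job in, once; it reports no verdict.
The state is a dict: "time": time; "q": joint angles; "qvel": joint speeds; "joint_torque": joint torques, N m; "tool_pos": TCP position; "tcp_rot": TCP orientation; "ft_force": force on the tool from outside, world axes, zero at the start; "torque": the same for the moment, N m; "gripper_width": finger opening in m.
Only numpy, scipy, OpenCV 4.12 (cv2) and the standard library are available. Lean on these libraries where they do the work, as an engineer would, in place of code of your own. Each camera call takes 0.05 s, during which the arm holds its last target.

## Working session

There is one attempt and no reset: what is moved stays moved. The work goes in short steps, each a Python script; the robot and the scene stay as the last script left them, time stands still between calls to the robot, and variables do not carry over. Pictures are saved under pics/ and viewed, and the job is handed in when it is done.

```bash
ls; mkdir -p pics; python3 - <<'E'
from plant import robot
import cv2
for n in("scene","top","wrist"):
    c=robot.get_calibration(n); print(n,c)
    cv2.imwrite(f"pics/a_{n}.png",robot.grab_frame(n))
o=robot.observe(); print(o)
E
```

```text
pics
scene {'vertical_fov': 52.142589368116475, 'cx': 318.7510155833858, 'cy': 242.36535088570247, 'rvec': array([ 2.01559671,  1.80825242, -0.4947396 ]), 'tvec': array([-0.09152002, -0.41661405,  1.70283648])}
top {'vertical_fov': 52.71697716355768, 'cx': 319.512928034455, 'cy': 239.17899994392337, 'rvec': array([ 2.14363215, -2.13992367,  0.14365749]), 'tvec': array([0.03626901, 0.54873549, 1.30430226])}
wrist {'vertical_fov': 58.18373658554987, 'cx': 314.08290915742236, 'cy': 241.30526511856695, 'rvec': array([-2.45127482,  1.52868486,  0.22501838]), 'tvec': array([-0.60017924, -0.03772536,  0.38004717])}
{'time': 0.15, 'q': array([-7.64161565e+01,  5.99064676e+00,  5.53798424e+00,  8.96045986e+01,
       -1.92256593e-03,  7.75287908e+01]), 'qvel': array([ 0.00911031, -0.12066631,  0.23048776,  0.017039  ,  0.0547742 ,
       -0.00128976]), 'joint_torque': array([ 3.52954543e-03, -5.57354665e+01,  5.04006958e+01,  1.25169536e-02,
       -2.63503325e-04,  2.34290616e-05]), 'tool_pos': array([ 0.26351866, -0.53883481,  0.30330869]), 'tcp_rot': array([-1.79943675e+02, -1.04882870e-02,  2.60550486e+01]), 'ft_force': array([0.06165709, 0.40877204, 0.7872512 ]), 'torque': array([-0.00638974, -0.01952249,  0.00705746]), 'gripper_width': 0.08551074525724672}
```

View pics/a_top.png

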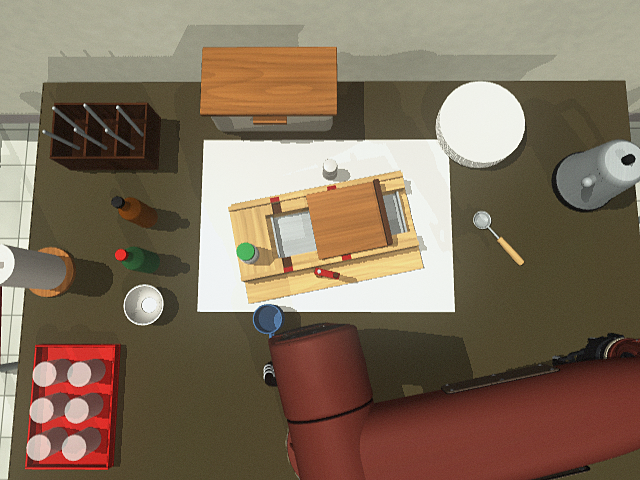

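View pics/a_scene.png

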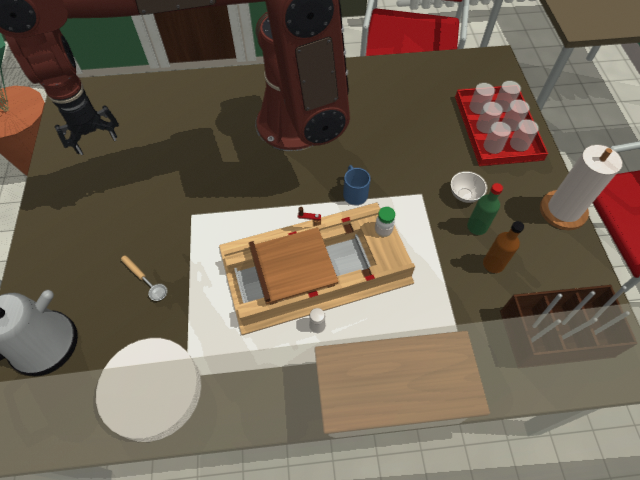

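The top view shows the stand at about (330,240), with its deck and the green-lidded jar at the left. The board, with its dark push bar, is at (350,220), and the red button is at (325,273). I'll enlarge these next.

```bash
python3 - <<'E'
import cv2
t=cv2.imread("pics/a_top.png")[150:310,220:435]; cv2.imwrite("pics/b_top.png",cv2.resize(t,None,fx=3.7,fy=3.7,interpolation=cv2.INTER_CUBIC))
t=cv2.imread("pics/a_scene.png")[195:335,210:420]; cv2.imwrite("pics/b_sc.png",cv2.resize(t,None,fx=3.8,fy=3.8,interpolation=cv2.INTER_CUBIC))
E
```

```text
(no output)
```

View pics/b_top.png

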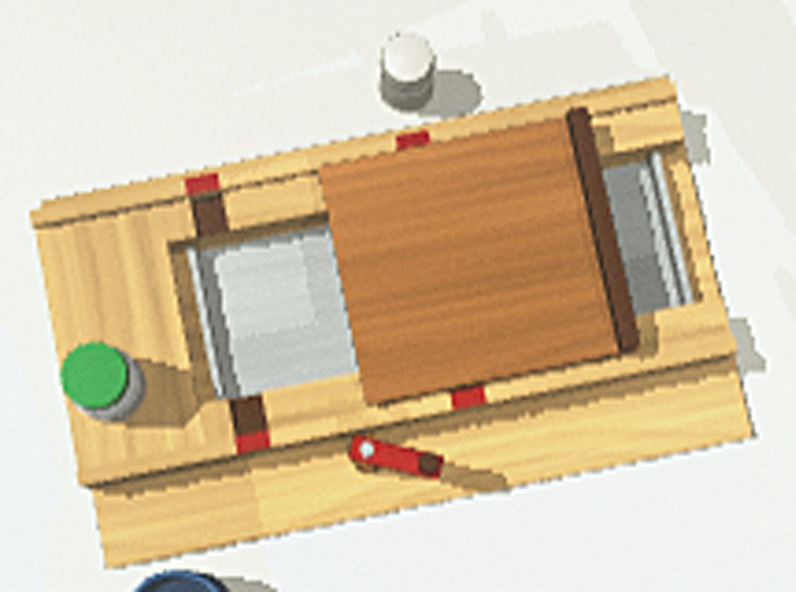

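View pics/b_sc.png

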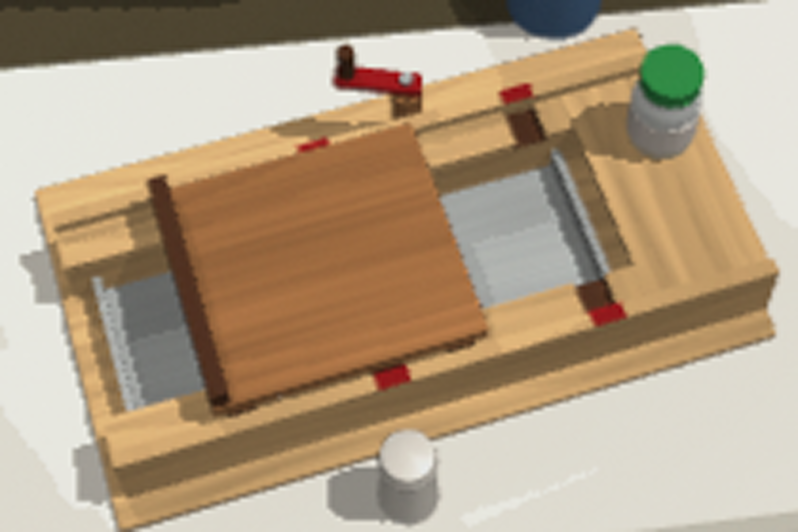

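The enlarged views show four red marks on the guides, the board with its bar at its right (−y) end, and the button with its white pivot and dark peg. Next I'll get the stand pose from the four red marks at z=70 mm.

```bash
cat > h.py <<'E'
import numpy as np, cv2
from plant import robot
def cam(n):
    c=robot.get_calibration(n); f=240/np.tan(np.radians(c['vertical_fov'])/2)
    K=np.array([[f,0,c['cx']],[0,f,c['cy']],[0,0,1.]]); return K,cv2.Rodrigues(np.array(c['rvec']))[0],np.array(c['tvec'])
def ray(C,p,z):
    K,R,t=C; d=R.T@np.linalg.solve(K,[p[0],p[1],1]); o=-R.T@t; return o+d*(z-o[2])/d[2]
def proj(C,X):
    K,R,t=C; x=K@(R@np.asarray(X)+t); return x[:2]/x[2]
def tri(Cs,ps):
    A=[];b=[]
    for C,p in zip(Cs,ps):
        K,R,t=C; d=R.T@np.linalg.solve(K,[p[0],p[1],1]); d/=np.linalg.norm(d); o=-R.T@t
        P=np.eye(3)-np.outer(d,d);A.append(P);b.append(P@o)
    return np.linalg.lstsq(np.vstack(A),np.hstack(b),rcond=None)[0]
def red(img):
    h=cv2.cvtColor(img,cv2.COLOR_BGR2HSV)
    return (((h[...,0]<6)|(h[...,0]>174))&(h[...,1]>170)&(h[...,2]>80)).astype(np.uint8)
E
python3 - <<'E'
from h import *
for n,(x0,y0,x1,y1) in dict(top=(225,160,430,310),scene=(215,200,420,335)).items():
    C=cam(n); img=cv2.imread(f"pics/a_{n}.png"); print(n,"cam at",-C[1].T@C[2])
    m=red(img); k,l,s,c=cv2.connectedComponentsWithStats(m)
    for i in range(1,k):
        if s[i,4]>8 and x0<c[i][0]<x1 and y0<c[i][1]<y1: print(c[i].round(1),s[i],"z70",ray(C,c[i],.07).round(4),"z86",ray(C,c[i],.086).round(4))
E
```

```text
top cam at [0.35547956 0.02321913 1.36993635]
[331.4 187.3] [327 185   9   5  26] z70 [0.6888 0.0045 0.07  ] z86 [0.6847 0.0047 0.086 ]
[274.5 199. ] [270 197   9   5  26] z70 [0.6558 0.1609 0.07  ] z86 [0.6521 0.1592 0.086 ]
[345.9 257. ] [342 254   9   7  42] z70 [ 0.4959 -0.0344  0.07  ] z86 [ 0.4942 -0.0337  0.086 ]
[287.9 269.1] [284 266   9   7  38] z70 [0.463  0.1218 0.07  ] z86 [0.4617 0.1206 0.086 ]
[324.6 272.7] [314 268  21  10 101] z70 [0.4534 0.0231 0.07  ] z86 [0.4521 0.0231 0.086 ]
scene cam at [ 1.22286117 -0.03409577  1.25898503]
[310.2 216.2] [299 213  22   7  88] z70 [0.4404 0.0199 0.07  ] z86 [0.451  0.0192 0.086 ]
[345.4 219.2] [342 217   8   5  25] z70 [0.4619 0.1202 0.07  ] z86 [0.4722 0.1181 0.086 ]
[291.8 232.8] [289 232   7   3  12] z70 [ 0.4911 -0.0374  0.07  ] z86 [ 0.501  -0.0374  0.086 ]
[369.1 277.1] [365 275   9   6  36] z70 [0.6534 0.1585 0.07  ] z86 [0.6611 0.1559 0.086 ]
[312.9 293.6] [309 291   9   6  37] z70 [0.6852 0.003  0.07  ] z86 [0.6924 0.0025 0.086 ]
```

```bash
cat >> h.py <<'E'
def fit(L,W):
    L=np.array(L)[:,:2];W=np.array(W)[:,:2]; l=L-L.mean(0);w=W-W.mean(0)
    th=np.arctan2((l[:,0]*w[:,1]-l[:,1]*w[:,0]).sum(),(l*w).sum())
    R=np.array([[np.cos(th),-np.sin(th)],[np.sin(th),np.cos(th)]]); t=W.mean(0)-R@L.mean(0)
    return th,R,t,W-(L@R.T+t)
E
python3 - <<'E'
from h import *
L=[(.098,-.02),(.098,.14),(-.098,-.02),(-.098,.14)]
T=[(.6888,.0045),(.6558,.1609),(.4959,-.0344),(.463,.1218)]
S=[(.6852,.003),(.6534,.1585),(.4619,.1202)]
a=fit(L,T); b=fit([L[0],L[1],L[3]],S)
for r in (a,b): print(np.degrees(r[0]),r[2],(r[3]*1e3).round(1))
th=(a[0]+b[0])/2;t=(a[2]+b[2])/2; np.savez('stand.npz',th=th,t=t)
c,s=np.cos(th),np.sin(th);R=np.array([[c,-s],[s,c]])
W=lambda x,y:R@[x,y]+t
inv=lambda p:R.T@(np.array(p)[:2]-t)
print("stand",np.degrees(th),t,"home",W(0,.06),"piv",W(-.122,.06))
# dark brown mask
for n,(x0,y0,x1,y1) in dict(top=(225,160,430,310),scene=(215,200,420,335)).items():
    C=cam(n); img=cv2.imread(f"pics/a_{n}.png"); h=cv2.cvtColor(img,cv2.COLOR_BGR2HSV)
    print(n,"piv px",proj(C,[*W(-.122,.06),.086]))
    m=((h[...,2]<110)&(h[...,1]>90)).astype(np.uint8)
    roi=np.zeros_like(m);roi[y0:y1,x0:x1]=1;m*=roi
    k,l,st,ce=cv2.connectedComponentsWithStats(m)
    for i in range(1,k):
        if st[i,4]>12:
            print(ce[i].round(1),st[i],"z106 st",inv(ray(C,ce[i],.106)).round(4),"z115",inv(ray(C,ce[i],.115)).round(4))
            if st[i,4]>80:
                print(cv2.boxPoints(cv2.minAreaRect(np.argwhere(l==i)[:,::-1].astype(np.float32))).round(1).tolist(), [inv(ray(C,p,.106)).round(4).tolist() for p in cv2.boxPoints(cv2.minAreaRect(np.argwhere(l==i)[:,::-1].astype(np.float32)))])
E
```

```text
11.62070675056619 [0.58796092 0.00442985] [[ 0.8 -0.1]
 [ 0.  -0.4]
 [-0.1  0.5]
 [-0.8 -0. ]]
11.470814738884707 [0.58538777 0.00246802] [[-0.2  0.6]
 [-0.2 -0.7]
 [ 0.4  0. ]]
stand 11.545760744725449 [0.58667434 0.00344894] home [0.57466531 0.06223485] piv [0.45513396 0.03781648]
top piv px [319.02389978 271.56824137]
[382.8 211.9] [373 179  20  68 347] z106 st [-0.0017 -0.1373] z115 [-0.0033 -0.1359]
[[372.20001220703125, 179.89999389648438], [378.3999938964844, 178.5], [393.29998779296875, 244.60000610351562], [387.0, 246.0]] [[0.0894, -0.1283], [0.0898, -0.1455], [-0.0928, -0.1452], [-0.0931, -0.1283]]
[276.8 208. ] [271 202  11  12  67] z106 st [0.0648 0.1368] z115 [0.0627 0.1363]
[304.7 208.7] [301 208   8   3  15] z106 st [0.0481 0.0643] z115 [0.0462 0.0643]
[345. 254.] [339 253  13   3  13] z106 st [-0.0919 -0.0158] z115 [-0.0928 -0.0153]
[286.7 261.6] [282 257  10  10  78] z106 st [-0.0812  0.1379] z115 [-0.0822  0.1374]
[335.5 274.9] [333 273   7   5  26] z106 st [-0.1407  0.0196] z115 [-0.1413  0.0199]
scene piv px [316.79085287 216.77417198]
[256.3 203.4] [215 200 112  
[... 564 characters left out ...]
4  16  95] z106 st [-0.0456  0.126 ] z115 [-0.0405  0.1237]
[[336.29998779296875, 227.5], [348.29998779296875, 220.8000030517578], [354.20001220703125, 231.3000030517578], [342.1000061035156, 238.0]] [[-0.059, 0.0969], [-0.0695, 0.136], [-0.032, 0.1399], [-0.0219, 0.1012]]
[359.6 232.8] [356 229   8   8  36] z106 st [-0.023   0.1525] z115 [-0.018  0.15 ]
[268.1 275.8] [241 242  97  63 557] z106 st [ 0.0277 -0.1211] z115 [ 0.0323 -0.1214]
[[227.60000610351562, 284.8999938964844], [248.5, 240.39999389648438], [337.0, 282.0], [316.0, 326.5]] [[0.021, -0.2279], [-0.0931, -0.1446], [0.0999, 0.045], [0.1995, -0.0436]]
[366.2 272.1] [362 269  10   8  54] z106 st [0.0961 0.1275] z115 [0.1002 0.1252]
```

Measured:
- **Stand:** yaw 11.55°, origin (0.5867, 0.0034). The mark spacing matches the given sizes to under 1 mm.
- **Board:** end face at stand y ≈ −0.145, so it sits about 105 mm short of home, within the stated range.
- **Peg:** (−0.140, 0.019), 45 mm from the pivot, so the button angle is about 0.09.

Next I'll move to behind the board.

```bash
cat >> h.py <<'E'
import os
if os.path.exists('stand.npz'):
    _d=np.load('stand.npz'); TH=float(_d['th']); T0=_d['t']; RS=np.array([[np.cos(TH),-np.sin(TH)],[np.sin(TH),np.cos(TH)]])
    def W(x,y,z): return [*(RS@[x,y]+T0),z]
    def inv(p): return RS.T@(np.array(p)[:2]-T0)
E
python3 - <<'E'
from h import *
print(robot.tip_reach)
D=np.degrees(TH)
for y in (90+D,-90+D):
  for yy in (y,y-60,y-117):
    print(y,yy,robot.ik(W(0,-.19,.15),[180,0,yy]),robot.ik(W(-.164,.03,.175),[180,0,yy]))
E
```

```text
0.0726
101.54576074472544 101.54576074472544 [-27.78792142  16.31458066   1.1142766   74.79969594   0.
  50.66631784] [-17.97132778 -26.46978197 -36.76972165  79.70006032   0.
  60.48291147]
101.54576074472544 41.54576074472544 [-27.78792142  16.31458066   1.1142766   74.79969594   0.
 110.66631784] [-17.97132778 -26.46978197 -36.76972165  79.70006032   0.
 120.48291147]
101.54576074472544 -15.454239255274558 [-27.78792142  16.31458066   1.1142766   74.79969594   0.
 167.66631784] [-17.97132778 -26.46978197 -36.76972165  79.70006032   0.
 177.48291147]
-78.45423925527456 -78.45423925527456 [ -27.78792142   16.31458066    1.1142766    74.79969594    0.
 -129.33368216] [ -17.97132778  -26.46978197  -36.76972165   79.70006032    0.
 -119.51708853]
-78.45423925527456 -138.45423925527456 [-27.78792142  16.31458066   1.1142766   74.79969594   0.
 -69.33368216] [-17.97132778 -26.46978197 -36.76972165  79.70006032   0.
 -59.51708853]
-78.45423925527456 -195.45423925527456 [-27.78792142  16.31458066   1.1142766   74.79969594   0.
 -12.33368216] [-17.97132778 -26.46978197 -36.76972165  79.70006032   0.
  -2.51708853]
```

```bash
python3 - <<'E'
from h import *
D=np.degrees(TH)
robot.set_gripper(0.0)
robot.move_pose(W(0,-.185,.27),[180,0,90+D])
robot.line_to(W(0,-.185,.076+.0726),vel=.15)
o=robot.observe(); print(o['time'],o['tool_pos'],inv(o['tool_pos']),o['tcp_rot'],o['ft_force'],o['gripper_width'])
for n in("scene","wrist"): cv2.imwrite(f"pics/c_{n}.png",robot.grab_frame(n))
t=cv2.imread("pics/c_scene.png")[135:335,180:440]; cv2.imwrite("pics/c_sc.png",cv2.resize(t,None,fx=3,fy=3,interpolation=cv2.INTER_CUBIC))
E
```

```text
3.725 [ 0.62421285 -0.17818245  0.14986928] [ 0.00042531 -0.18546946] [1.79922774e+02 6.24913847e-02 1.01536311e+02] [ 0.28881911 -0.2504066   0.7056211 ] -0.0001765943155611078
```

View pics/c_sc.png

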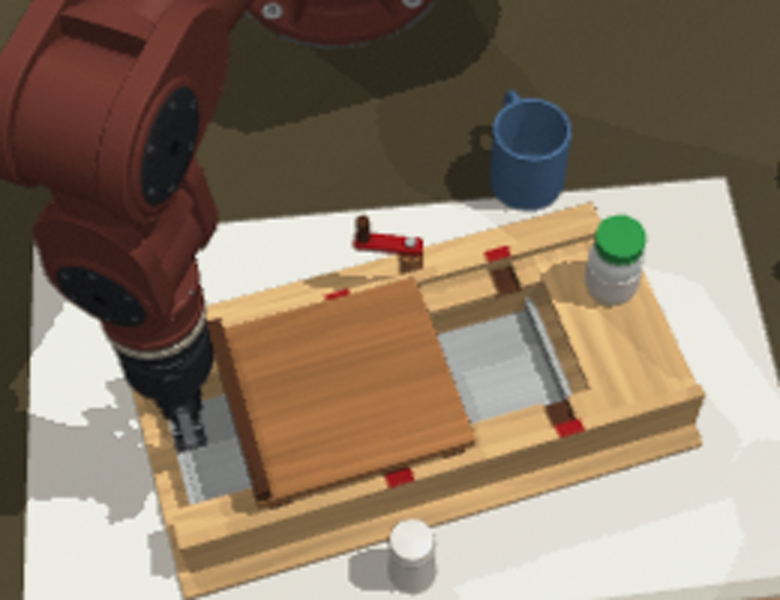

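View pics/c_wrist.png

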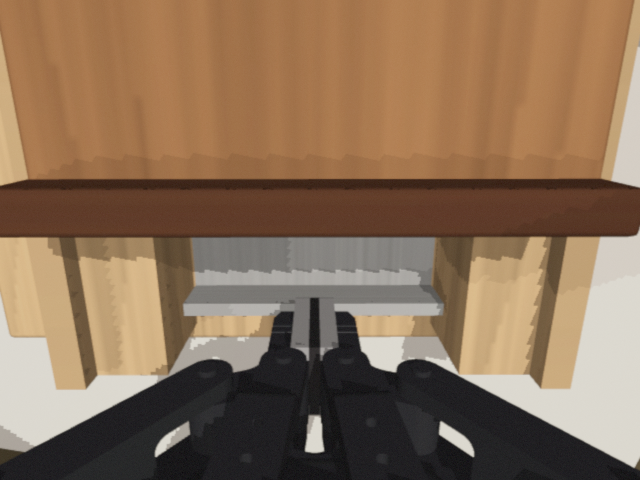

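The fingertip is centred behind the dark bar, at rows 185–235 of the wrist view. Pushing now: first to about 15 mm short of home, then in small steps while reading the force.

```bash
python3 - <<'E'
from h import *
z=.1486; u=np.array([-np.sin(TH),np.cos(TH)])
def st(tag,r):
    o=robot.observe(); print(tag,r,'t',round(o['time'],2),'y',(inv(o['tool_pos'])*1e3).round(1),'Fy',round(float(o['ft_force'][:2]@u),2),o['ft_force'].round(1))
    return o
r=robot.line_to(W(0,-.145,z),vel=.05,guard=20); st('near',r)
r=robot.line_to(W(0,-.068,z),vel=.04,guard=20); st('pre',r)
if not r:
    for y in np.arange(-.065,-.0445,.002):
        r=robot.line_to(W(0,y,z),vel=.02,guard=12); st('s',r)
        if r: break
cv2.imwrite("pics/d_wrist.png",robot.grab_frame("wrist"));cv2.imwrite("pics/d_scene.png",robot.grab_frame("scene"))
t=cv2.imread("pics/d_scene.png")[135:335,180:440]; cv2.imwrite("pics/d_sc.png",cv2.resize(t,None,fx=3,fy=3,interpolation=cv2.INTER_CUBIC))
E
```

```text
near False t 4.78 y [   0. -145.] Fy 0.12 [ 0.5  0.2 -0.1]
pre False t 6.85 y [ -0. -68.] Fy -0.16 [ 0.2 -0.1 -0.9]
s False t 7.15 y [  0.  -64.8] Fy -1.39 [ 0.1 -1.4  0.9]
s False t 7.4 y [  0.  -62.8] Fy -0.4 [ 0.2 -0.4  0. ]
s False t 7.65 y [  0.  -60.8] Fy -0.87 [ 1.  -0.7 -0. ]
s False t 7.9 y [ -0.  -58.8] Fy -0.29 [-0.6 -0.4  0.6]
s False t 8.15 y [ -0.  -56.8] Fy -0.44 [ 0.6 -0.3 -0.2]
s False t 8.4 y [  0.  -54.9] Fy -1.73 [ 0.7 -1.6  0.1]
s False t 8.65 y [ -0.1 -52.6] Fy 0.06 [ 0.   0.1 -1.1]
s False t 8.9 y [ -0.  -50.8] Fy 0.4 [-0.1  0.4 -0.2]
s False t 9.15 y [ -0.  -48.9] Fy -1.18 [ 0.8 -1.  -0.6]
s False t 9.4 y [  0.2 -48.3] Fy -7.46 [ 1.  -7.4 -2.6]
s False t 9.65 y [  0.2 -48. ] Fy -15.12 [  2.7 -14.9  -2.7]
```

View pics/d_sc.png

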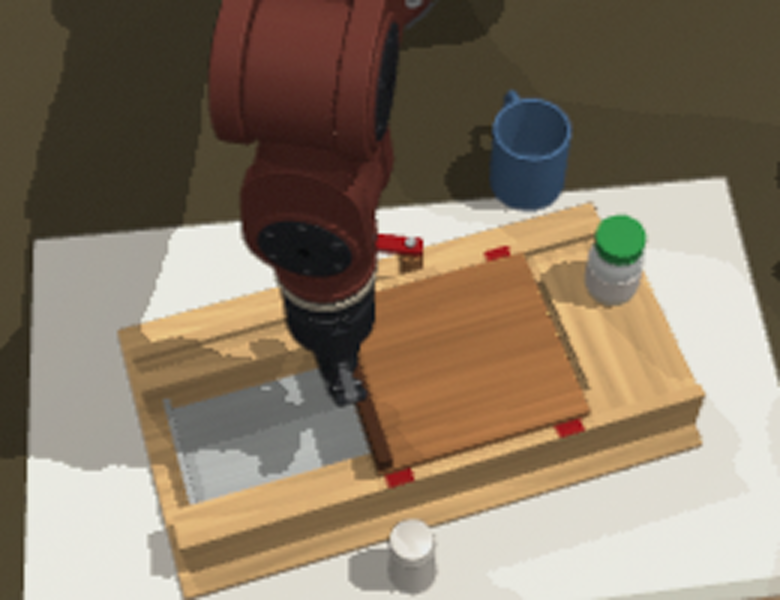

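View pics/d_wrist.png

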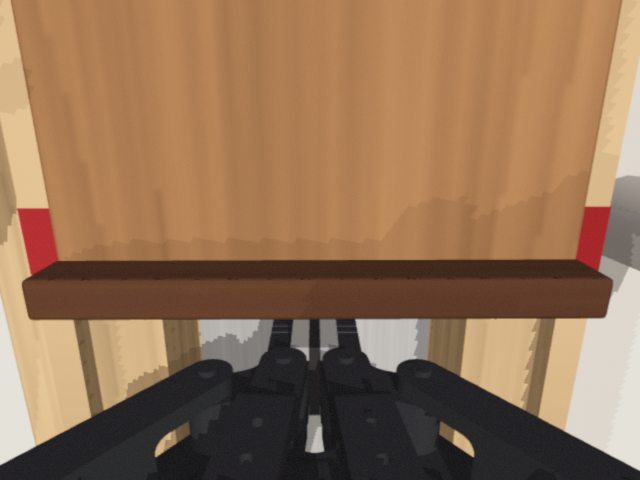

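The force rose from about 1 N to 15 N with the end face at y ≈ −37.3 mm, against −37.5 expected at the front notch wall. The images show the board level with the front red marks. I'll back off and check the height from the bar's top corners.

```bash
python3 - <<'E'
from h import *
z=.1486
robot.line_to(W(0,-.075,z),vel=.08)
print(robot.observe()['ft_force'].round(2))
robot.line_to(W(0,-.09,.25),vel=.2)
C={}
for n in("top","scene","wrist"):
    C[n]=cam(n); im=robot.grab_frame(n); cv2.imwrite(f"pics/e_{n}.png",im)
    # predicted bar-top corners home / not home
    for zz in (.098,.106):
        print(n,zz,[proj(C[n],W(x,y,zz)).round(1).tolist() for x in(-.09,.09) for y in(-.0375,-.0235)])
E
```

```text
[0.57 0.1  0.94]
top 0.098 [[352.8, 252.0], [347.6, 253.1], [338.9, 187.0], [333.8, 188.0]]
top 0.106 [[352.9, 251.7], [347.7, 252.7], [339.0, 186.3], [333.9, 187.3]]
scene 0.098 [[286.7, 232.6], [291.6, 231.3], [305.6, 288.8], [310.8, 287.3]]
scene 0.106 [[286.6, 231.1], [291.4, 229.8], [305.5, 287.5], [310.7, 286.0]]
wrist 0.098 [[137.4, 154.6], [134.1, 125.8], [495.0, 154.9], [498.4, 126.1]]
wrist 0.106 [[130.9, 156.0], [127.4, 126.2], [501.6, 156.4], [505.2, 126.6]]
```

View pics/e_wrist.png

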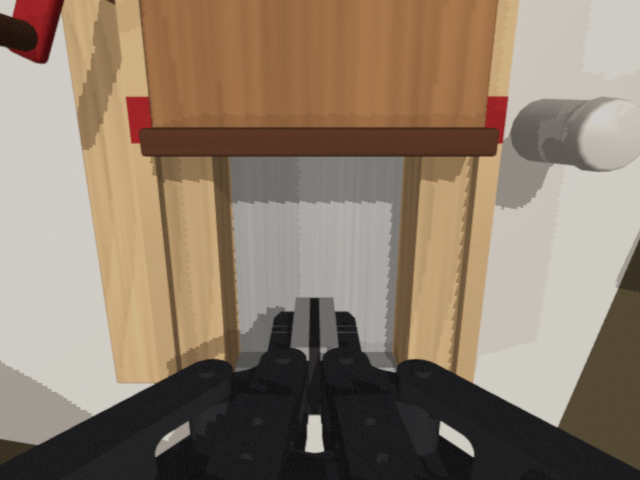

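The bar's width in the wrist view is 357 px, from (140,142) to (497,142). The prediction is 357.6 px for a dropped board and 371 px for one still on the rails, so the board is home. Next is the turn-button.

```bash
cat >> h.py <<'E'
ZT=.102+.0726
def pose(a_deg,off,z=ZT):
    a=np.radians(a_deg); p=np.array([-.122,.06])+.045*np.array([np.cos(a),np.sin(a)])-off*np.array([-np.sin(a),np.cos(a)])
    yaw=np.degrees(TH)+a_deg+270
    return W(*p,z),[180,0,(yaw+180)%360-180]
E
python3 - <<'E'
from h import *
for a in range(-114,10,12): 
    q=robot.ik(*pose(a,.018)); print(a,None if q is None else np.round(q[-1]))
p,o=pose(-114,.032,.26); robot.move_pose(p,o)
robot.line_to(pose(-114,.032)[0],vel=.12)
s=robot.observe(); print(s['time'],inv(s['tool_pos']),s['tcp_rot'],s['q'],s['ft_force'])
for n in("scene","top"): cv2.imwrite(f"pics/f_{n}.png",robot.grab_frame(n))
t=cv2.imread("pics/f_scene.png")[135:335,180:440]; cv2.imwrite("pics/f_sc.png",cv2.resize(t,None,fx=3,fy=3,interpolation=cv2.INTER_CUBIC))
E
```

```text
-114 -5.0
-102 -18.0
-90 -30.0
-78 -41.0
-66 -53.0
-54 -64.0
-42 -75.0
-30 -86.0
-18 -97.0
-6 -108.0
6 -119.0
12.9833 [-0.16919005  0.03169158] [-1.79993956e+02  5.31500294e-02  1.67538695e+02] [-1.81286776e+01 -2.76891277e+01 -3.76159416e+01  8.00196990e+01
 -7.66144315e-04 -5.66737001e+00] [0.246428   0.00166917 0.70501405]
```

View pics/f_sc.png

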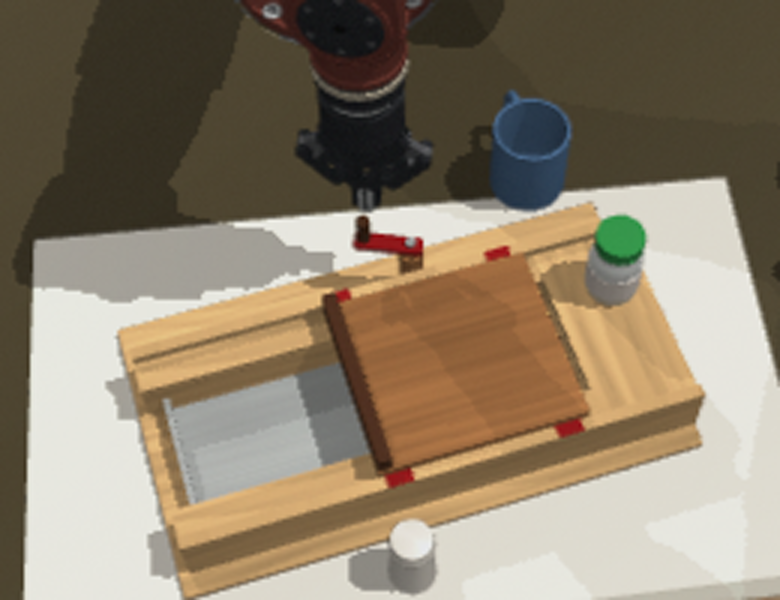

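The fingertip is directly behind the peg (365,205 against the peg at 362,228), with the mug well clear. Next I'll sweep it along the arc.

```bash
python3 - <<'E'
from h import *
for a in [-114,-104,-94,-84,-74,-64,-54,-44,-34,-24,-16,-10,-6,-3,0,3,6]:
    p,o=pose(a,.018)
    r=robot.line_to(p,vel=.04,rotation=o,guard=10)
    s=robot.observe(); ar=np.radians(a)
    tdir=RS@np.array([-np.sin(ar),np.cos(ar)])
    print(a,r,round(s['time'],2),(inv(s['tool_pos'])*1e3).round(1),'Ft',round(float(s['ft_force'][:2]@tdir),2),s['ft_force'].round(1))
    if r: break
for n in("scene","top","wrist"): cv2.imwrite(f"pics/g_{n}.png",robot.grab_frame(n))
t=cv2.imread("pics/g_scene.png")[135:335,180:440]; cv2.imwrite("pics/g_sc.png",cv2.resize(t,None,fx=3,fy=3,interpolation=cv2.INTER_CUBIC))
E
```

```text
-114 False 13.58 [-156.7   26.2] Ft 0.09 [ 0.1 -0.1  0.1]
-104 False 13.94 [-150.5   20.8] Ft -0.17 [-0.2  0.3 -0.9]
-94 False 14.3 [-143.3   16.6] Ft 0.53 [ 0.5  0.4 -0.8]
-84 False 14.66 [-135.4   13.5] Ft -0.0 [ 0.  -0.1 -0.1]
-74 False 15.02 [-127.1   11.9] Ft -0.53 [-0.8  0.3 -0.4]
-64 False 15.38 [-118.7   11.8] Ft -0.4 [-0.3 -0.2  0.3]
-54 False 15.73 [-110.4   13.1] Ft -0.19 [ 0.4 -0.7 -0.2]
-44 False 16.09 [-102.4   15.9] Ft -0.4 [-0.3 -0.3  0.1]
-34 False 16.45 [-95.   19.9] Ft 0.06 [ 0.3 -0.1 -0.3]
-24 False 16.81 [-88.4  25.2] Ft 0.74 [-0.4  0.8 -0.1]
-16 False 17.12 [-83.9  30.2] Ft -0.85 [-0.1 -0.9 -0.1]
-10 False 17.4 [-80.9  34.4] Ft 0.79 [-0.6  0.8  0.5]
-6 False 17.65 [-79.2  37.3] Ft -1.17 [ 0.3 -1.1 -0.2]
-3 False 17.9 [-78.1  39.6] Ft 0.36 [-0.4  0.3  0.1]
0 False 18.15 [-77.   41.9] Ft -0.18 [-0.4 -0.3 -0.2]
3 False 18.4 [-76.3  42.7] Ft -10.74 [ -0.4 -11.2  -0.6]
6 False 18.65 [-75.6  43.5] Ft -20.0 [ -1.7 -21.5  -2.4]
```

View pics/g_sc.png

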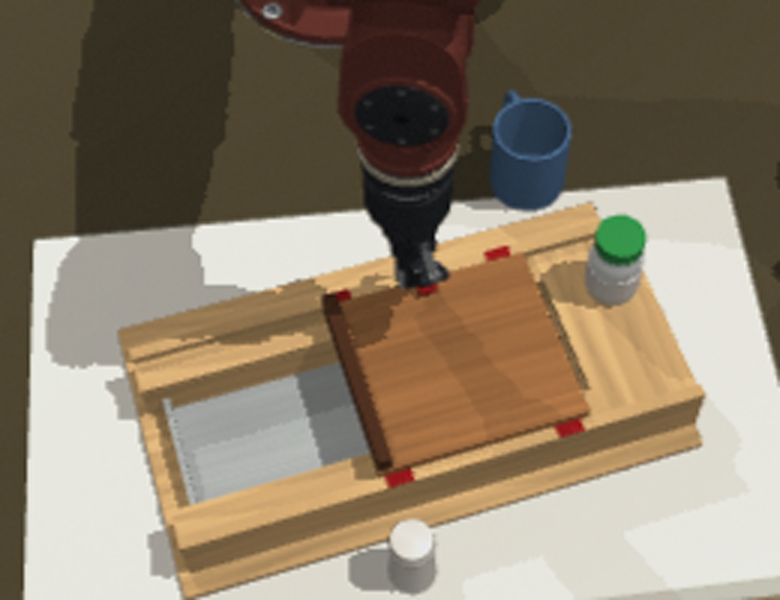

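The stop showed up at a ≈ 0°, where the force rose to 20 N. Now I'll back straight off, lift clear and check.

```bash
python3 - <<'E'
from h import *
p,o=pose(0,.045); robot.line_to(p,vel=.08)
p,o=pose(0,.045,.25); robot.line_to(p,vel=.15)
robot.move_pose(W(0,-.27,.30),o)
print(robot.observe()['time'],robot.observe()['ft_force'].round(2))
for n in("scene","top"):
    C=cam(n); im=robot.grab_frame(n); cv2.imwrite(f"pics/i_{n}.png",im)
    print(n,'pivot',proj(C,W(-.122,.06,.091)).round(1),'peg top',proj(C,W(-.077,.06,.122)).round(1))
    print('front slab top corners home/not',[[proj(C,W(x,.1625,z)).round(1).tolist() for x in(-.09,.09)] for z in(.078,.086)])
t=cv2.imread("pics/i_scene.png")[160:320,200:410]; cv2.imwrite("pics/i_sc.png",cv2.resize(t,None,fx=3.7,fy=3.7,interpolation=cv2.INTER_CUBIC))
t=cv2.imread("pics/i_top.png")[150:340,220:435]; cv2.imwrite("pics/i_tp.png",cv2.resize(t,None,fx=3,fy=3,interpolation=cv2.INTER_CUBIC))
E
```

```text
21.15 [-0.17  0.22 -0.49]
scene pivot [316.8 215.8] peg top [321.6 222.6]
front slab top corners home/not [[[354.2, 218.0], [376.8, 271.3]], [[354.4, 216.5], [377.1, 270.0]]]
top pivot [319.  271.4] peg top [315.4 253.5]
front slab top corners home/not [[[279.1, 267.7], [266.9, 203.1]], [[278.9, 267.4], [266.5, 202.5]]]
```

View pics/i_sc.png

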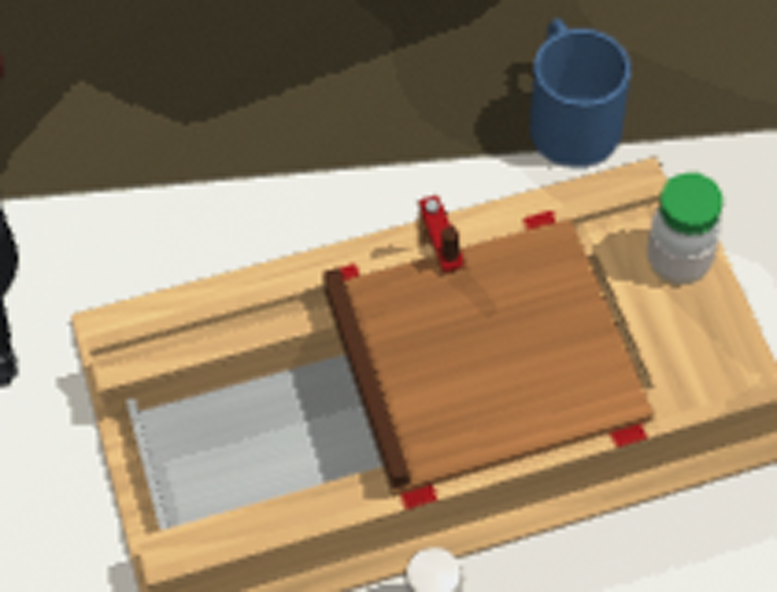

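View pics/i_tp.png

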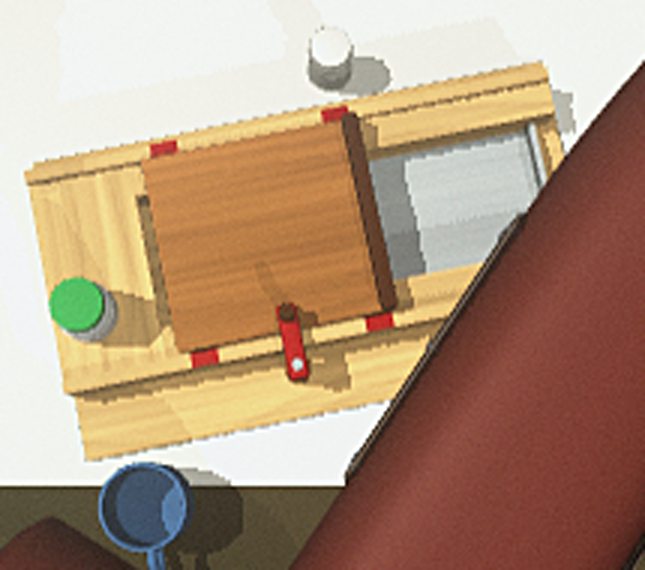

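Both views show the paddle lying across the board's edge. The peg top is at (321.6,222.7) in the scene view and (315.7,253.7) in the top view; predicted at the stop are (321.6,222.6) and (315.4,253.5). The board's front corner matches the dropped height. Nothing else has moved, so I'm handing in.

```bash
python3 - <<'E'
from plant import robot
print(robot.job_done())
E
```

```text
the job is handed in; nothing more can be done
None
```

The board is home in its notches and the turn-button is closed across its edge against the stop. I handed the job in at about 21 s of the 58 s allowed.

- **Board:** I pushed it about 105 mm with the closed fingertip. At the notch wall the force rose from about 1 N to 15 N, with the end face at −37.3 mm against −37.5 mm expected. Afterwards the bar's width in the wrist view was 357 px (357.6 expected if dropped, 371 if not). The front corner lay within about 1 px of where it should be when the board is down and level.
- **Turn-button:** I swept the peg round its arc until the force rose to about 20 N at the stop. After the arm had backed off, the peg top was within 0.4 px of its predicted closed position in both the scene and top views.
- **Other objects:** the jar, shaker and mug look unmoved in the last pictures. The bowl, bottles and spoon were never near the arm's work, and I did not check them again.
- **Force limits that did not stop the arm:** I had set stops of 12 N for the last board steps and 10 N for the peg. Readings reached 15 N and about 21 N without triggering them, probably because the change is counted afresh on each short move. Both moves ended at their set end points, well under the 120 N limit.

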